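# Set and lock the length stop

### The job

On the stop rail, slide the loose stop (the one whose black bar knob lies across the rail) up to the free end of the dark steel tube so that its plate meets the tube, without shoving the tube about. Then turn that knob clockwise, as seen from above, until its bar lies along the rail, which locks the stop, and let go.

Things in the scene. Friction and masses are not known exactly. Their poses are not given: they have to be found in the camera images.
- knob_grip (a point): Centre of the loose stop's knob bar: black, 50 mm long, 14 wide, 30 tall, on a stem. On the vertical turning axis, half-way up the bar (15 mm below its top), 98 mm above the bench, 31 mm above the grey carriage's top (54 x 50 mm). Axes turn with the knob: x along the bar, y across its width, z up. The stop can be drawn along the rail by the knob (1.5 N while loose).
- clamp_knob (a joint): Angle of that knob, rad: 0 = bar square across the rail (loose), growing clockwise seen from above, to an end stop at 1.57 = bar along the rail (locked). Starts at 0.1 to 0.4. From about 0.8 on it presses a pad on the rail, so the stop no longer slides freely. Locked, it holds about 25 N. Turning takes 0.1 to 0.2 N m; it stays where it is left.
- stop_face (a point): On the loose stop: centre of the face of its steel plate (62 wide, 42 tall, 12 mm thick) that meets the tube, 22 mm above the rail's bed. Its y axis runs along the rail, from tube to stop (the stop slides along -y to reach the tube); z up; x square to the rail, towards the knob. The knob's axis is 62 mm along x and 25 mm along y from here.
- tube_end (a point): Centre of the free end of the loose dark steel tube, 40 x 40 x 160 mm, lying on the bed (30 mm above the bench; tube top at 70). Its y axis points out of this end, along the tube, to the loose stop. The other end rests against a second, like stop, already locked (bar along the rail) and immovable. Starts 65 to 225 mm from stop_face.
Not all that is in view belongs to the job. What is shaped like the part that bears tube_end but green, turquoise or white is not meant.

How it is judged:
By the outcome, as a careful person would: the job done as asked, in the order asked, and still so for the second after the job is handed in, with the robot touching nothing.
It also fails if it takes over 38 s, if anything falls off the work surface, if the arm or the gripper's body presses on something with over 40 N, if the wrist force passes 120 N, or if a joint passes its speed limit or range.

### The arm

A 7-joint arm with a two-finger parallel gripper is mounted at the origin on the work surface. World frame = base frame: x ahead of the robot, y to its left, z up, the work surface at z = 0. Lengths are in m, angles in rad, forces in N, time in s.
With the tool pointing down it reaches from about 0.425 to 0.8 m from the base axis. Payload 8.3 kg.
Tool frame: the origin (TCP) lies midway between the tips of the shut fingers; the grasp point (between the pads) lies ctrl.tcp_to_grasp behind it (ctrl.tcp_to_grasp is the distance from the TCP to the grasp point, in m); z points along the fingers, y is the line along which they close (so a half turn about z gives the same grasp; the last joint's range is limited). The gripper opens to 85 mm and grips with 20 to 120 N. Pads are 22 mm wide; open, the fingers measure 114 mm over their backs; the gripper's body (76 mm by 85 mm) begins 54 mm behind the grasp point. The pads swing forward as they close: fully open they stand 13 mm farther back than shut.
Start: joints at [-1.295, 0.383, 0.016, 1.37, -0.006, 1.388, -0.046], TCP at [0.208, 0.589, 0.231] pointing down, gripper open.
Joint ranges: [-2.95, 2.95], [-0.25, 2.06], [-1.52, 1.56], [0.18, 2.33], [-1.44, 4.58], [0.02, 2.06], [-3.01, 3.01]. Speed limits (rad/s): [2.39, 2.39, 3.01, 3.01, 3.14, 3.14, 3.14].

### API

Orientations are given as a unit quaternion [w, x, y, z].
In Python, from rig import ctrl gives the robot as it stands.
- The arm moves only by the shell command python3 -m handwheel 'ROWS' [FORCE]. ROWS is JSON, a list that holds one entry, the list of rows, each a list of 7 numbers: the shift along the world's x, y, z in cm, then the turn, a rotation vector about the world's x, y, z in degrees, then the closure in counts, from 0 (fully open) to 255 (shut). In form: [[[tx, ty, tz, wx, wy, wz, fingers], ...]]. A call has 1 to 12 rows; each row is the pose to reach, as a shift and turn from the pose commanded when the call began; what a row does not reach only later rows make up. A row lasts 1/12 s, in which the tool goes at most 41.7 mm and 7.16 degrees, less where a joint would pass 70% of its speed; a pose out of reach is approached as far as the arm can. A call with a gripper value outside its range is refused whole. The fingers move at their own pace and stop on an object; FORCE is the grip in N (left out, the last holds). Time passes only in rows, so rows that repeat a pose let the fingers close. It gives the time, the measured TCP pose, the force, the opening and the grip force at its end, in the units of the state.
- ctrl.get_obs(): the state, without advancing time (a new reading comes with each control period).
- ctrl.read_camera(name): name is "side" or "top" or "wrist"; returns a dict with "img" (400x640x3 uint8, red, green, blue), "intrinsics" (3x3 intrinsics, pixels), "position" and "rotation" of the camera in the world; the wrist camera has in their place "tool_from_camera" (4x4, takes a point from camera to tool coordinates, whose origin is the TCP and whose axes are the flange's). Camera axes: x right, y up, looking along -z (the intrinsics and any distortion apply to the point x, -y, -z); pixel columns grow to the right and rows downward; lengths in m; the calibration is good to about 2 mm. A picture is of the moment at which its call begins: read the wrist's pose just before it. There is no depth.
- ctrl.job_done(): hands the job in; it is judged then, once.
The state is a dict: "t": time; "qpos": joint angles; "qvel": joint speeds; "effort": joint torques, N m; "position": TCP position; "ee_rot": TCP orientation; "contact_force": force on the tool from outside, world axes, zero at the start; "ft_torque": the same for the moment, N m; "finger_gap": finger opening in m; "grip_force": force on a finger pad.
Only numpy, scipy, OpenCV 4.12 (cv2) and the standard library are available. Lean on these libraries where they do the work, as an engineer would, in place of code of your own. Each camera call takes 0.05 s, during which the arm holds its last target. There are 200 camera calls.

## Working session

There is one attempt and no reset: what is moved stays moved. The work goes in short steps, Python scripts to look and compute and a shell command to move; the robot and the scene stay as the last step left them, time stands still between calls to the robot, and variables do not carry over. Pictures are saved under pics/ and viewed, at most 10 in all, crops included, and the job is handed in when it is done.

```bash
ls; mkdir -p pics
python3 - <<'E'
from rig import ctrl
import cv2,numpy as np,pickle
o=ctrl.get_obs();print({k:np.round(v,4).tolist() for k,v in o.items()},ctrl.tcp_to_grasp)
for n in ("top","side"):
    c=ctrl.read_camera(n);pickle.dump(c,open(f"pics/{n}0.pkl","wb"))
    cv2.imwrite(f"pics/{n}0.png",c["img"][:,:,::-1]);print(n,{k:v for k,v in c.items() if k!="img"})
E
```

```text
pics
{'t': 0.0, 'qpos': [-1.2949, 0.3842, 0.0164, 1.3712, -0.0063, 1.3882, -0.0465], 'qvel': [0.0002, -0.002, -0.0017, 0.0011, 0.0004, -0.0011, 0.0025], 'effort': [-0.0, -62.7586, 0.8438, -37.1825, 0.0163, 0.0144, -0.0], 'position': [0.2075, 0.589, 0.2303], 'ee_rot': [-0.0001, 0.1686, 0.9857, -0.001], 'contact_force': [0.5876, 0.1411, 0.0429], 'ft_torque': [0.0286, -0.0075, 0.0167], 'grip_force': 0.0, 'finger_gap': 0.0853} 0.0187
top {'intrinsics': array([[407.37243727,   0.        , 324.86178972],
       [  0.        , 407.37243727, 200.4709979 ],
       [  0.        ,   0.        ,   1.        ]]), 'position': array([ 0.30805757, -0.02906451,  1.12569637]), 'rotation': array([-0.7028883 , -0.05981522,  0.06126545,  0.70612798])}
side {'intrinsics': array([[476.49876021,   0.        , 322.56231445],
       [  0.        , 476.49876021, 197.21467513],
       [  0.        ,   0.        ,   1.        ]]), 'position': array([-0.00949841, -0.75382654,  0.77924589]), 'rotation': array([ 0.866737  ,  0.41756518, -0.12621078, -0.24182045])}
```

View pics/top0.png

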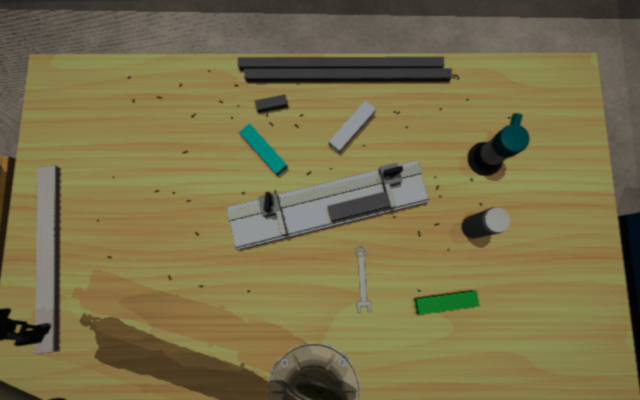

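View pics/side0.png

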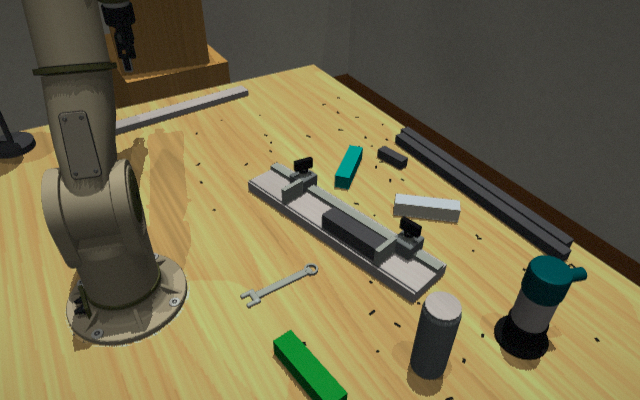

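The top view shows the loose stop with its knob at (268,203). The tube runs from (330,213) to (390,205), and the locked stop is at (392,172). The side view agrees, with the loose knob at (302,165) and the locked one at (410,228).

```bash
cat > h.py <<'E'
import numpy as np,cv2,pickle
from scipy.spatial.transform import Rotation as R
from rig import ctrl
def q(v): return R.from_quat([v[1],v[2],v[3],v[0]])
def cam(c):
    return c["intrinsics"],np.array(c["position"]),q(c["rotation"]).as_matrix()
def wristcam():
    o=ctrl.get_obs();c=ctrl.read_camera("wrist");T=np.array(c["tool_from_camera"])
    Rm=q(o["ee_rot"]).as_matrix()
    return c["img"],(c["intrinsics"],np.array(o["position"])+Rm@T[:3,3],Rm@T[:3,:3])
def ray(C,uv):
    K,p,Rm=C;uv=np.atleast_2d(uv).astype(float)
    d=np.c_[(uv[:,0]-K[0,2])/K[0,0],-(uv[:,1]-K[1,2])/K[1,1],-np.ones(len(uv))]
    return p,d@Rm.T
def onplane(C,uv,z):
    p,d=ray(C,uv);return p+d*((z-p[2])/d[:,2])[:,None]
def tri(C1,u1,C2,u2):
    p1,d1=ray(C1,u1);p2,d2=ray(C2,u2);d1=d1[0];d2=d2[0]
    s=np.linalg.lstsq(np.c_[d1,-d2],p2-p1,rcond=None)[0]
    a,b=p1+s[0]*d1,p2+s[1]*d2
    return (a+b)/2,np.linalg.norm(a-b)
E
python3 - <<'E'
from h import *
t=pickle.load(open("pics/top0.pkl","rb"));s=pickle.load(open("pics/side0.pkl","rb"))
a=cv2.resize(t["img"][150:255,220:440],None,fx=3.6,fy=3.6,interpolation=cv2.INTER_CUBIC)
a=cv2.convertScaleAbs(a,alpha=1.6)
cv2.imwrite("pics/topc.png",a[:,:,::-1])
Ct=cam(t);Cs=cam(s)
for n,c,box in (("top",t,(220,440,150,255)),("side",s,(245,450,145,300))):
    x0,x1,y0,y1=box;im=c["img"][y0:y1,x0:x1].max(2)
    for th in (35,75):
        k,l,st,ce=cv2.connectedComponentsWithStats((im<th).astype(np.uint8))
        print(n,th,[(st[i].tolist(),(ce[i]+[x0,y0]).round(1).tolist()) for i in range(1,k) if st[i,4]>25])
print(onplane(Ct,[[268,203],[392,172]],.098),onplane(Ct,[[330,213],[390,205]],.07),onplane(Ct,[[228,207],[419,163],[427,202],[237,248]],.03))
print(tri(Ct,[268,203],Cs,[302,165]),tri(Ct,[392,172],Cs,[410,228]))
E
```

```text
top 35 [([164, 17, 18, 11, 130], [392.2, 172.0]), ([45, 43, 8, 20, 117], [268.1, 202.7])]
top 75 [([56, 16, 11, 10, 43], [281.3, 170.6]), ([108, 16, 75, 58, 1358], [365.8, 200.9]), ([170, 32, 11, 5, 31], [394.7, 183.9]), ([43, 42, 13, 26, 229], [268.4, 205.0]), ([60, 77, 15, 13, 39], [286.2, 235.1])]
side 35 [([154, 0, 51, 37, 368], [426.7, 161.5]), ([133, 5, 29, 19, 207], [391.7, 159.9]), ([49, 12, 18, 17, 212], [302.9, 165.0]), ([78, 71, 52, 45, 631], [348.2, 238.0]), ([155, 72, 22, 21, 295], [410.0, 227.9])]
side 75 [([153, 0, 52, 38, 482], [426.7, 161.4]), ([176, 0, 29, 20, 98], [435.2, 153.7]), ([190, 0, 15, 10, 85], [444.2, 148.1]), ([133, 4, 30, 21, 295], [391.5, 159.3]), ([90, 6, 27, 39, 266], [347.1, 176.4]), ([26, 12, 42, 26, 377], [298.7, 168.7]), ([37, 30, 105, 65, 605], [311.9, 197.4]), ([3, 38, 198, 117, 3588], [364.8, 245.5])]
[[ 0.48007648  0.11381705  0.098     ]
 [ 0.56012096 -0.20600565  0.098     ]] [[ 0.45751421 -0.04495869  0.07      ]
 [ 0.47800894 -0.20264815  0.07      ]] [[ 0.48090902  0.23187666  0.03      ]
 [ 0.60212784 -0.29350094  0.03      ]
 [ 0.49228847 -0.31049233  0.03      ]
 [ 0.36979616  0.20383986  0.03      ]]
(array([0.47934005, 0.11446435, 0.0965768 ]), np.float64(0.0021375127947537748)) (array([ 0.56170363, -0.2070657 ,  0.09393748]), np.float64(0.001318834055632538))
```

View pics/topc.png

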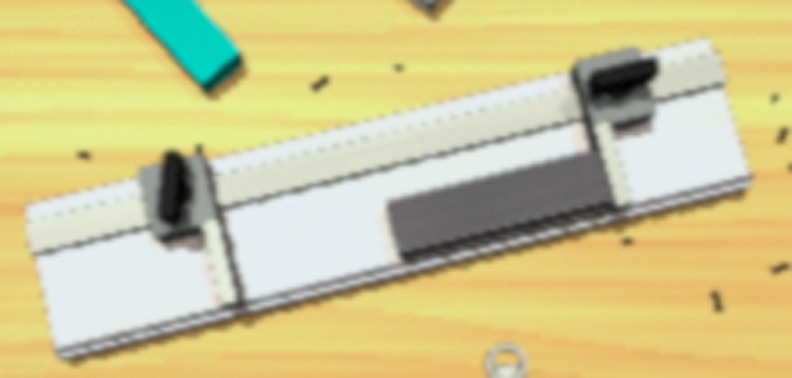

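The bar stands nearly across the rail. The rail's direction towards the tube is about (0.23,-0.97), and the gap is about 0.12 m. I'll move above the knob, in two calls.

```bash
python3 -m handwheel '[[[1.5,-2.5,0,0,0,1,0],[3,-5,0,0,0,2,0],[4.5,-7.5,0,0,0,3,0],[6,-10.5,0,0,0,4,0],[7.5,-13.5,0,0,0,6,0],[9,-16,0,0,0,7,0],[10.5,-18.5,0,0,0,8,0],[12,-21,0,0,0,9,0],[13.5,-23.5,0,0,0,10,0],[15,-26,0,0,0,11,0],[16.5,-28.5,0,0,0,12,0],[18,-31,0,0,0,13,0]]]'
python3 -m handwheel '[[[1.5,-2.5,0,0,0,1,0],[3,-5,0,0,0,2,0],[4.5,-7.5,0,0,0,3,0],[6,-10.5,0,0,0,4,0],[7.5,-13.5,0,0,0,5,0],[8.5,-15.5,0,0,0,5,0],[9.2,-16.5,0,0,0,5,0],[9.2,-16.5,0,0,0,5,0],[9.2,-16.5,0,0,0,5,0],[9.2,-16.5,0,0,0,5,0]]]'
python3 - <<'E'
from h import *
im,C=wristcam();pickle.dump((im,C),open("pics/w1.pkl","wb"))
cv2.imwrite("pics/w1.png",im[:,:,::-1]);o=ctrl.get_obs();print(o["t"],o["position"],o["ee_rot"],o["qpos"],C)
E
```

```text
t: 1.1
position: [0.388, 0.278, 0.231]
ee_rot: [-0.0, 0.055, 0.998, -0.0]
contact_force: [0.5, 0.1, 0.5]
finger_gap: 0.0856
grip_force: 0.0
t: 1.93
position: [0.4791, 0.1155, 0.231]
ee_rot: [-0.0, 0.012, 1.0, 0.0]
contact_force: [-0.2, 0.2, 0.3]
finger_gap: 0.0852
grip_force: 0.0
1.9833 [0.47901412 0.11580438 0.23102084] [-3.78884681e-04  1.12814868e-02  9.99936289e-01  5.37345453e-05] [-0.66413368  0.09348061  0.39125841  1.73767087 -0.03709783  1.31833268
  1.28311301] (array([[355.77733653,   0.        , 324.39794399],
       [  0.        , 355.77733653, 198.66224985],
       [  0.        ,   0.        ,   1.        ]]), array([0.40504607, 0.11671142, 0.37238376]), array([[ 2.40159908e-02, -9.58134506e-01, -2.85309483e-01],
       [ 9.99711295e-01,  2.32306762e-02,  6.13700172e-03],
       [ 7.47859087e-04, -2.85374498e-01,  9.58415795e-01]]))
```

View pics/w1.png

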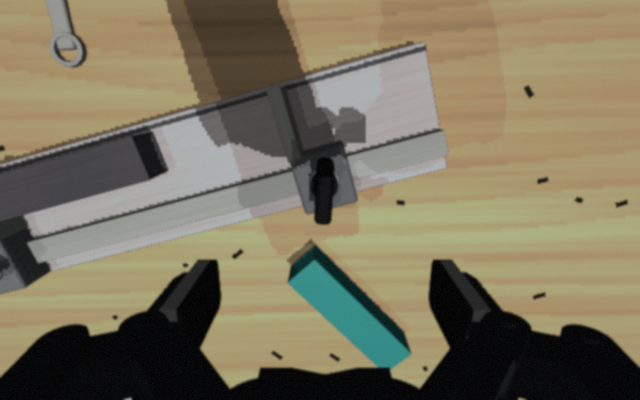

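The wrist view shows the knob bar from about (324,160) to (323,222). The tube's free end is at (135..165,135..175), with the plate at (270..300,90..160). I'll zoom in and measure.

Run:
```python
from h import *
im,C=pickle.load(open("pics/w1.pkl","rb"))
a=im[80:240,120:380];a=cv2.resize(a,None,fx=3,fy=3,interpolation=cv2.INTER_CUBIC);a=cv2.convertScaleAbs(a,alpha=2.2)
cv2.imwrite("pics/w1c.png",a[:,:,::-1])
g=im.max(2);m=np.zeros_like(g);m[150:235,295:350]=(g[150:235,295:350]<22)
k,l,st,ce=cv2.connectedComponentsWithStats(m);i=1+st[1:,4].argmax();print(st[i],ce[i])
for r in range(152,230,3):
    x=np.where(l[r]==i)[0]
    if len(x): print(r,x.min(),x.max(),end="; ")
```

```text
[311 157  24  65 772] [323.04015544 183.91839378]
158 320 328; 161 318 331; 164 317 332; 167 317 332; 170 317 332; 173 316 332; 176 314 333; 179 313 334; 182 313 333; 185 313 334; 188 311 334; 191 312 333; 194 314 332; 197 316 330; 200 316 330; 203 316 330; 206 317 330; 209 316 329; 212 316 329; 215 316 329; 218 316 329; 221 318 328;
```

View pics/w1c.png

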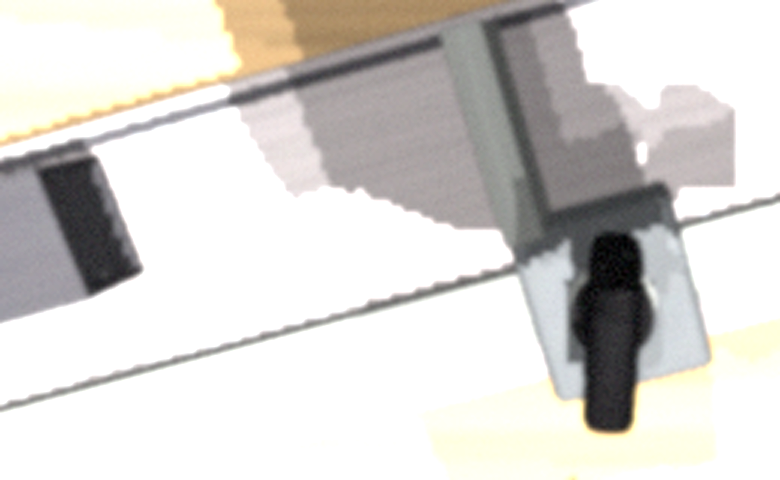

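Run:
```python
from h import *
im,C=pickle.load(open("pics/w1.pkl","rb"))
np.set_printoptions(precision=4,suppress=True)
b=onplane(C,[[324,176],[322.5,223.5],[322.5,203]],.113);d=b[0]-b[1];print("bar",b,np.linalg.norm(d),np.degrees(np.arctan2(-d[1],-d[0])))
t=onplane(C,[[133.3,135],[150,179]],.07);d=t[1]-t[0];print("tube",t,np.linalg.norm(d),np.degrees(np.arctan2(d[1],d[0])))
p=onplane(C,[[266.7,91.7],[291.7,167.3]],.073);d=p[1]-p[0];print("plate",p,np.linalg.norm(d),np.degrees(np.arctan2(d[1],d[0])))
# carriage corners z=.067
c=onplane(C,[[120+562/3,80+398/3],[120+708/3,80+360/3],[120+515/3,80+262/3]],.067);print("carriage",c,np.linalg.norm(c[0]-c[1]))
r=onplane(C,[[120,80+408/3],[120+512/3,80+268/3]],.0585);d=r[0]-r[1];print("rail",np.degrees(np.arctan2(d[0],-d[1])))
u=np.array([np.sin(np.radians(13.6)),-np.cos(np.radians(13.6)),0]);print("gap",(t.mean(0)-p.mean(0))@u)
```

```text
bar [[0.4646 0.1152 0.113 ]
 [0.5024 0.1131 0.113 ]
 [0.4857 0.1135 0.113 ]] 0.037802422343120555 -3.1608579780377832
tube [[ 0.4353 -0.0447  0.07  ]
 [ 0.4735 -0.0368  0.07  ]] 0.03900396971204354 11.563843371872187
plate [[0.4031 0.0705 0.073 ]
 [0.4655 0.0875 0.073 ]] 0.06464565798540715 15.270168121094907
carriage [[0.5088 0.099  0.067 ]
 [0.4979 0.1431 0.067 ]
 [0.4667 0.0869 0.067 ]] 0.04540897931260011
rail 14.066485925851342
gap 0.12110378355036455
```

The measurements agree. The bar centre is at about (0.4775, 0.114) and the carriage centre at (0.477, 0.115). The knob angle is about 0.3 rad, the rail is at about 13.8°, and the gap is about 121 mm. Next I descend and grip.

```bash
python3 -m handwheel '[[[-0.1,-0.1,-3,0,0,-1,0],[-0.15,-0.15,-6,0,0,-2,0],[-0.15,-0.15,-9,0,0,-2,0],[-0.15,-0.15,-12,0,0,-2,0],[-0.15,-0.15,-14,0,0,-2,0],[-0.15,-0.15,-15,0,0,-2,0],[-0.15,-0.15,-15,0,0,-2,0],[-0.15,-0.15,-15,0,0,-2,0]]]' 30
python3 -m handwheel '[[[0,0,0,0,0,0,200],[0,0,0,0,0,0,255],[0,0,0,0,0,0,255],[0,0,0,0,0,0,255],[0,0,0,0,0,0,255],[0,0,0,0,0,0,255],[0,0,0,0,0,0,255],[0,0,0,0,0,0,255]]]' 30
python3 -c "
from h import *
im,C=wristcam();pickle.dump((im,C),open('pics/w2.pkl','wb'));cv2.imwrite('pics/w2.png',cv2.convertScaleAbs(im,alpha=1.8)[:,:,::-1])
o=ctrl.get_obs();print(o['t'],o['position'],o['contact_force'],o['ft_torque'],o['finger_gap'],o['grip_force'])"
```

```text
t: 2.65
position: [0.4782, 0.1137, 0.0817]
ee_rot: [-0.0, 0.029, 1.0, -0.0]
contact_force: [0.0, -0.2, -0.0]
finger_gap: 0.0853
grip_force: 0.0
t: 3.32
position: [0.4792, 0.1133, 0.083]
ee_rot: [0.001, 0.03, 1.0, 0.001]
contact_force: [-3.1, -1.3, 13.1]
finger_gap: 0.0136
grip_force: 69.1
3.3667 [0.47921489 0.11326166 0.08298588] [-3.72033615 -0.43154994 14.02974855] [-0.14654094  0.68028679 -0.09465688] 0.013322512032748039 69.13235273910686
```

View pics/w2.png

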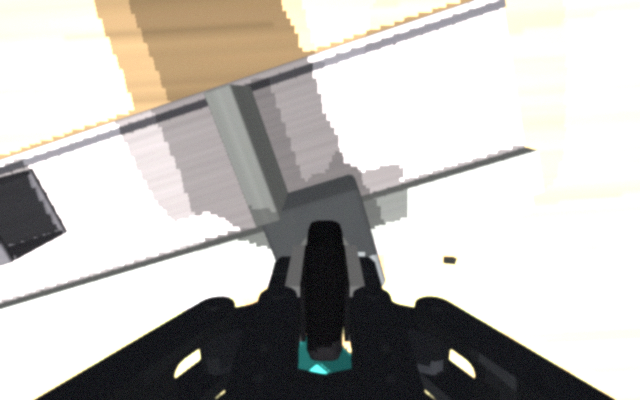

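Gripped: the opening is 13.6 mm and the pads straddle the bar at (325,290). I'll ease up the vertical load slightly, then draw the stop 11 cm along the rail.

```bash
python3 -m handwheel '[[[0,0,0.12,0,0,0,255],[0.24,-0.97,0.12,0,0,0,255],[0.48,-1.94,0.12,0,0,0,255],[0.72,-2.91,0.12,0,0,0,255],[0.95,-3.88,0.12,0,0,0,255],[1.19,-4.86,0.12,0,0,0,255],[1.43,-5.83,0.12,0,0,0,255],[1.55,-6.31,0.12,0,0,0,255],[1.67,-6.8,0.12,0,0,0,255],[1.67,-6.8,0.12,0,0,0,255]]]'
python3 -m handwheel '[[[0.12,-0.49,0,0,0,0,255],[0.24,-0.97,0,0,0,0,255],[0.36,-1.46,0,0,0,0,255],[0.48,-1.94,0,0,0,0,255],[0.6,-2.43,0,0,0,0,255],[0.72,-2.91,0,0,0,0,255],[0.83,-3.4,0,0,0,0,255],[0.95,-3.88,0,0,0,0,255],[0.95,-3.88,0,0,0,0,255],[0.95,-3.88,0,0,0,0,255]]]'
python3 - <<'E'
from h import *
np.set_printoptions(precision=4,suppress=True)
im,C=wristcam();pickle.dump((im,C),open('pics/w3.pkl','wb'));cv2.imwrite('pics/w3.png',cv2.convertScaleAbs(im[60:300,100:400],alpha=2.2)[:,:,::-1])
o=ctrl.get_obs();print(o['t'],o['position'],o['contact_force'],o['ft_torque'],o['finger_gap'],o['grip_force'])
E
```

```text
t: 4.2
position: [0.4963, 0.0433, 0.0832]
ee_rot: [0.001, 0.031, 1.0, -0.0]
contact_force: [3.5, -0.4, 5.7]
finger_gap: 0.0135
grip_force: 48.2
t: 5.03
position: [0.5057, 0.0054, 0.0832]
ee_rot: [0.001, 0.03, 1.0, -0.0]
contact_force: [4.9, -0.4, 6.3]
finger_gap: 0.0131
grip_force: 48.2
5.0833 [0.5057 0.0055 0.0832] [ 4.2062 -0.3686  6.5516] [-0.2647 -1.098   0.0171] 0.0137025320466764 48.19286688187276
```

View pics/w3.png

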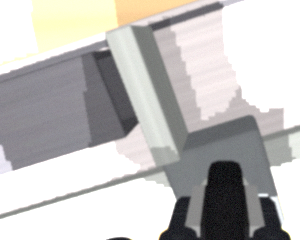

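The plate is now about 10 mm from the tube end. I'll close the gap in small steps and watch the force.

```bash
cat > f.py <<'E'
from h import *
o=ctrl.get_obs();u=np.array([.2385,-.971,0]);v=np.array([.971,.2385,0])
f=np.array(o['contact_force']);p=np.array(o['position'])
print("t %.2f u-pos %.2fmm v-pos %.2fmm Fu %.1f Fv %.1f Fz %.1f Mz %.2f grip %.0f"%(o['t'],p@u*1e3,p@v*1e3,f@u,f@v,f[2],o['ft_torque'][2],o['grip_force']))
E
python3 f.py
python3 -m handwheel '[[[0.05,-0.19,0,0,0,0,255],[0.1,-0.39,0,0,0,0,255],[0.14,-0.58,0,0,0,0,255],[0.14,-0.58,0,0,0,0,255]]]' >/dev/null; python3 f.py
python3 -m handwheel '[[[0.02,-0.1,0,0,0,0,255],[0.02,-0.1,0,0,0,0,255]]]' >/dev/null; python3 f.py
python3 -m handwheel '[[[0.02,-0.1,0,0,0,0,255],[0.02,-0.1,0,0,0,0,255]]]' >/dev/null; python3 f.py
python3 - <<'E'
from h import *
im,C=wristcam();pickle.dump((im,C),open('pics/w4.pkl','wb'));cv2.imwrite('pics/w4.png',cv2.convertScaleAbs(cv2.resize(im[60:260,100:360],None,fx=3,fy=3),alpha=2.2)[:,:,::-1])
E
```

```text
t 5.08 u-pos 115.27mm v-pos 492.30mm Fu 1.4 Fv 4.0 Fz 6.6 Mz 0.02 grip 48
t 5.42 u-pos 120.65mm v-pos 492.32mm Fu 0.5 Fv 4.4 Fz 6.5 Mz 0.00 grip 48
t 5.58 u-pos 121.35mm v-pos 492.33mm Fu -1.0 Fv 5.0 Fz 6.6 Mz -0.03 grip 48
t 5.75 u-pos 122.33mm v-pos 492.31mm Fu -1.8 Fv 5.1 Fz 5.6 Mz -0.05 grip 48
```

View pics/w4.png

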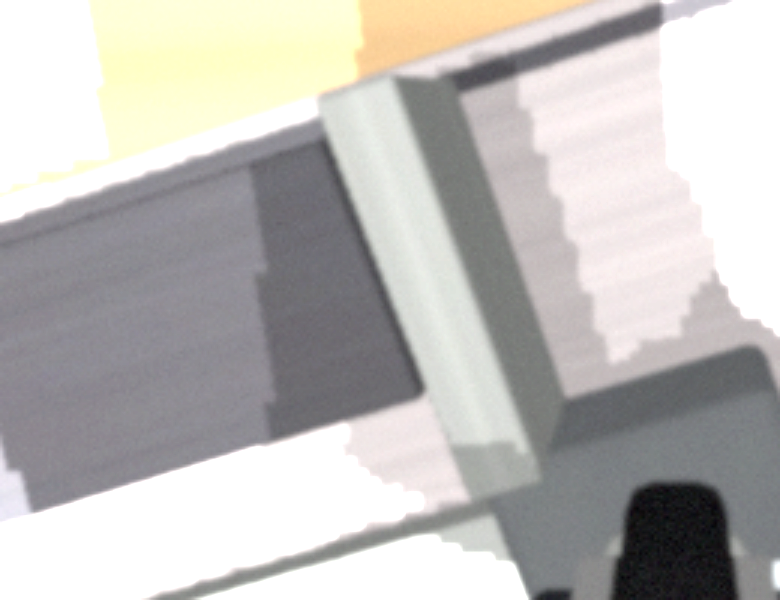

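A thin dark line, about 1–2 mm, remains between tube and plate at (375,260). I'll keep going in half-millimetre steps.

```bash
python3 -m handwheel '[[[0.012,-0.05,0,0,0,0,255],[0.012,-0.05,0,0,0,0,255]]]' >/dev/null; python3 f.py
python3 -m handwheel '[[[0.012,-0.05,0,0,0,0,255],[0.012,-0.05,0,0,0,0,255]]]' >/dev/null; python3 f.py
python3 -m handwheel '[[[0.012,-0.05,0,0,0,0,255],[0.012,-0.05,0,0,0,0,255]]]' >/dev/null; python3 f.py
```

```text
t 5.97 u-pos 122.69mm v-pos 492.34mm Fu -1.6 Fv 4.7 Fz 6.7 Mz -0.06 grip 48
t 6.13 u-pos 123.23mm v-pos 492.31mm Fu -1.4 Fv 4.8 Fz 6.5 Mz -0.02 grip 48
t 6.30 u-pos 123.73mm v-pos 492.30mm Fu -1.2 Fv 4.8 Fz 5.5 Mz -0.00 grip 48
```

```bash
python3 -m handwheel '[[[0.012,-0.05,0,0,0,0,255],[0.012,-0.05,0,0,0,0,255]]]' >/dev/null; python3 f.py
python3 -m handwheel '[[[0.012,-0.05,0,0,0,0,255],[0.012,-0.05,0,0,0,0,255]]]' >/dev/null; python3 f.py
python3 - <<'E'
from h import *
im,C=wristcam();i3=pickle.load(open('pics/w4.pkl','rb'))[0]
# darkness profile across seam, tube end's gap
for n,a in (('w4',i3),('now',im)):
    print(n,[a[140:150,x].mean().round(0) for x in range(208,248,1)])
pickle.dump((im,C),open('pics/w5.pkl','wb'))
E
```

```text
t 6.47 u-pos 124.23mm v-pos 492.34mm Fu -0.9 Fv 4.9 Fz 6.5 Mz 0.02 grip 48
t 6.63 u-pos 124.30mm v-pos 492.35mm Fu -1.7 Fv 4.2 Fz 6.7 Mz -0.04 grip 48
w4 [np.float64(52.0), np.float64(52.0), np.float64(52.0), np.float64(51.0), np.float64(52.0), np.float64(52.0), np.float64(52.0), np.float64(52.0), np.float64(52.0), np.float64(52.0), np.float64(51.0), np.float64(49.0), np.float64(46.0), np.float64(43.0), np.float64(45.0), np.float64(54.0), np.float64(67.0), np.float64(82.0), np.float64(92.0), np.float64(98.0), np.float64(99.0), np.float64(99.0), np.float64(99.0), np.float64(99.0), np.float64(101.0), np.float64(102.0), np.float64(102.0), np.float64(104.0), np.float64(105.0), np.float64(105.0), np.float64(106.0), np.float64(106.0), np.float64(105.0), np.float64(104.0), np.float64(103.0), np.float64(103.0), np.float64(103.0), np.float64(103.0), np.float64(102.0), np.float64(103.0)]
now [np.float64(52.0), np.float64(52.0), np.float64(52.0), np.float64(52.0), np.float64(52.0), np.float64(52.0), np.float64(52.0), np.float64(52.0), np.float64(52.0), np.float64(52.0), np.float64(52.0), np.float64(52.0), np.float64(52.0), np.float64(53.0), np.float64(56.0), np.float64(62.0), np.float64(72.0), np.float64(83.0), np.float64(92.0), np.float64(97.0), np.float64(99.0), np.float64(99.0), np.float64(99.0), np.float64(100.0), np.float64(101.0), np.float64(102.0), np.float64(102.0), np.float64(103.0), np.float64(104.0), np.float64(105.0), np.float64(106.0), np.float64(106.0), np.float64(105.0), np.float64(105.0), np.float64(103.0), np.float64(103.0), np.float64(102.0), np.float64(102.0), np.float64(103.0), np.float64(103.0)]
```

```bash
python3 -m handwheel '[[[0.012,-0.05,0,0,0,0,255],[0.012,-0.05,0,0,0,0,255]]]' >/dev/null; python3 f.py
python3 -m handwheel '[[[0,0,0,0,0,0,255],[0,0,0,0,0,0,255]]]' >/dev/null; python3 f.py
```

```text
t 6.85 u-pos 124.37mm v-pos 492.35mm Fu -3.5 Fv 3.4 Fz 8.3 Mz -0.08 grip 49
t 7.02 u-pos 124.35mm v-pos 492.33mm Fu -3.8 Fv 5.4 Fz 7.4 Mz -0.10 grip 49
```

The plate has met the tube: motion has stalled and the force is rising gently to about -4 N. I'll start the clockwise turn with a slight push towards the tube.

```bash
python3 -m handwheel '[[[0,0,0,0,0,-2,255],[0,-0.01,0,0,0,-4,255],[0,-0.02,0,0,0,-6,255],[0,-0.03,0,0,0,-8,255],[0,-0.04,0,0,0,-10,255],[0,-0.05,0,0,0,-12,255],[0,-0.05,0,0,0,-12,255]]]' >/dev/null; python3 f.py
python3 -m handwheel '[[[0,0,0,0,0,-2,255],[0,0,0,0,0,-4,255],[0,0,0,0,0,-6,255],[0,0,0,0,0,-8,255],[0,0,0,0,0,-10,255],[0,0,0,0,0,-12,255],[0,0,0,0,0,-12,255]]]' >/dev/null; python3 f.py
```

```text
t 7.60 u-pos 124.03mm v-pos 492.49mm Fu -6.4 Fv 5.8 Fz 7.5 Mz -0.07 grip 48
t 8.18 u-pos 123.84mm v-pos 492.87mm Fu -6.6 Fv 7.2 Fz 6.7 Mz -0.12 grip 48
```

```bash
python3 -m handwheel '[[[0,0,0,0,0,-2,255],[0,0,0,0,0,-4,255],[0,0,0,0,0,-6,255],[0.05,0,0,0,0,-8,255],[0.05,0,0,0,0,-10,255],[0.05,0,0,0,0,-12,255],[0.05,0,0,0,0,-12,255]]]' >/dev/null; python3 f.py
python3 -m handwheel '[[[0,0,0,0,0,-2,255],[0,0,0,0,0,-4,255],[0,0,0,0,0,-6,255],[0.05,0,0,0,0,-8,255],[0.05,0,0,0,0,-10,255],[0.05,0,0,0,0,-12,255],[0.05,0,0,0,0,-12,255]]]' >/dev/null; python3 f.py
python3 -m handwheel '[[[0,0,0,0,0,-2,255],[0,0,0,0,0,-4,255],[0,0,0,0,0,-6,255],[0.05,0,0,0,0,-8,255],[0.05,0,0,0,0,-10,255],[0.05,0,0,0,0,-12,255],[0.05,0,0,0,0,-12,255]]]' ; python3 f.py
```

```text
t 8.77 u-pos 123.66mm v-pos 493.26mm Fu -6.5 Fv 6.4 Fz 6.6 Mz -0.08 grip 48
t 9.35 u-pos 123.39mm v-pos 493.76mm Fu -9.2 Fv 5.3 Fz 8.4 Mz -0.07 grip 49
t: 9.93
position: [0.5095, -0.0017, 0.0832]
ee_rot: [-0.0, 0.525, 0.851, 0.002]
contact_force: [3.9, 10.8, 8.0]
finger_gap: 0.0136
grip_force: 48.7
t 9.93 u-pos 123.18mm v-pos 494.31mm Fu -9.5 Fv 6.3 Fz 8.0 Mz -0.02 grip 49
```

```bash
python3 -m handwheel '[[[0,0,0,0,0,-2,255],[0,0,0,0,0,-4,255],[0,0,0,0,0,-6,255],[0.03,0,0,0,0,-8,255],[0.03,0,0,0,0,-10,255],[0.03,0,0,0,0,-11,255],[0.03,0,0,0,0,-11,255]]]' |grep ee; python3 f.py
python3 -m handwheel '[[[0,0,0,0,0,-1,255],[0,0,0,0,0,-2,255],[0,0,0,0,0,-2,255]]]' |grep ee ; python3 f.py
python3 -m handwheel '[[[0,0,0,0,0,-1,255],[0,0,0,0,0,-2,255],[0,0,0,0,0,-2,255]]]' |grep ee ; python3 f.py
```

```text
ee_rot: [-0.0, 0.604, 0.797, 0.002]
t 10.52 u-pos 123.09mm v-pos 494.83mm Fu -10.1 Fv 6.3 Fz 8.3 Mz 0.06 grip 49
ee_rot: [-0.0, 0.617, 0.787, 0.002]
t 10.77 u-pos 123.08mm v-pos 494.91mm Fu -9.4 Fv 6.3 Fz 7.0 Mz 0.17 grip 48
ee_rot: [0.0, 0.631, 0.776, 0.002]
t 11.02 u-pos 123.35mm v-pos 495.06mm Fu -8.4 Fv 6.1 Fz 8.7 Mz 0.75 grip 53
```

The torque has jumped to 0.75 N m at a yaw of about 11.8°, with the rail at 13.8°, so the knob is at its end stop. I'll ease off, release and rise.

```bash
python3 -m handwheel '[[[0,0.05,0,0,0,1,255],[0,0.1,0,0,0,1,255],[0,0.1,0,0,0,1,150],[0,0.1,0,0,0,1,0],[0,0.1,0,0,0,1,0],[0,0.1,0,0,0,1,0],[0,0.1,0,0,0,1,0],[0,0.1,0,0,0,1,0],[0,0.1,0,0,0,1,0],[0,0.1,0,0,0,1,0]]]' ; python3 f.py
python3 -m handwheel '[[[0,0,1,0,0,0,0],[0,0,3,0,0,0,0],[0,0,6,0,0,0,0],[0,0,9,0,0,0,0],[0,0,12,0,0,0,0],[0,0,15,0,0,0,0],[0,0,15,0,0,0,0],[0,0,15,0,0,0,0]]]'
python3 - <<'E'
from h import *
im,C=wristcam();pickle.dump((im,C),open('pics/w6.pkl','wb'));cv2.imwrite('pics/w6.png',cv2.convertScaleAbs(im,alpha=2)[:,:,::-1])
E
```

```text
t: 11.85
position: [0.5086, -0.0042, 0.0824]
ee_rot: [-0.0, 0.625, 0.78, -0.0]
contact_force: [0.4, -1.4, 0.4]
finger_gap: 0.0853
grip_force: 0.0
t 11.85 u-pos 125.41mm v-pos 492.82mm Fu 1.5 Fv 0.0 Fz 0.4 Mz -0.00 grip 0
t: 12.52
position: [0.5098, -0.0043, 0.2349]
ee_rot: [0.001, 0.625, 0.78, 0.002]
contact_force: [0.4, 0.1, -0.3]
finger_gap: 0.0852
grip_force: 0.0
```

View pics/w6.png

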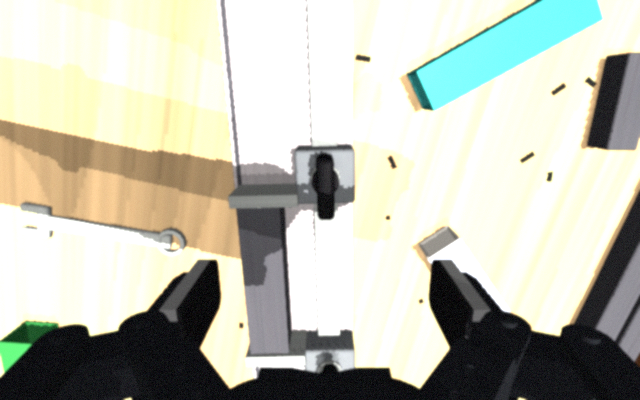

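The wrist view shows the bar along the rail at (325,185), the plate against the tube at (265,205), and the tube's other end at the locked stop (270,350). One last close check.

Run:
```python
from h import *
im,C=pickle.load(open('pics/w6.pkl','rb'))
a=cv2.resize(im[140:370,220:365],None,fx=2.6,fy=2.6,interpolation=cv2.INTER_CUBIC)
cv2.imwrite('pics/w6c.png',cv2.convertScaleAbs(a,alpha=2.2)[:,:,::-1])
g=im.max(2)
for r in range(196,217,3):
    x=np.where(g[r,308:345]<22)[0]+308
    if len(x):print(r,x.min(),x.max(),end='; ')
x=[onplane(C,[[u,v]],.0585)[0] for u,v in ((307,0),(317,330))]
for n,(A,B,z) in {'rail edge':((307,5),(317,325),.058)}.items():
    p=onplane(C,[A,B],z);d=p[1]-p[0];print(n,np.degrees(np.arctan2(d[0],-d[1])))
y=np.arange(196,216);c=[(np.where(g[r,308:345]<22)[0]+308).mean() for r in y];k=np.polyfit(y,c,1)
p=onplane(C,[[np.polyval(k,180),180],[np.polyval(k,215),215]],.113);d=p[1]-p[0];print('bar',np.degrees(np.arctan2(d[0],-d[1])),k)
print([int(im[r,258:272].mean()) for r in range(195,220)])
```

```text
196 318 333; 199 318 333; 202 318 333; 205 318 333; 208 318 333; 211 319 332; 214 319 332; rail edge 13.727722761045642
bar 12.521161951449416 [-1.12781955e-03  3.25706767e+02]
[56, 65, 69, 70, 70, 71, 71, 72, 70, 69, 68, 65, 57, 45, 35, 33, 33, 33, 32, 33, 33, 33, 33, 32, 33]
```

View pics/w6c.png

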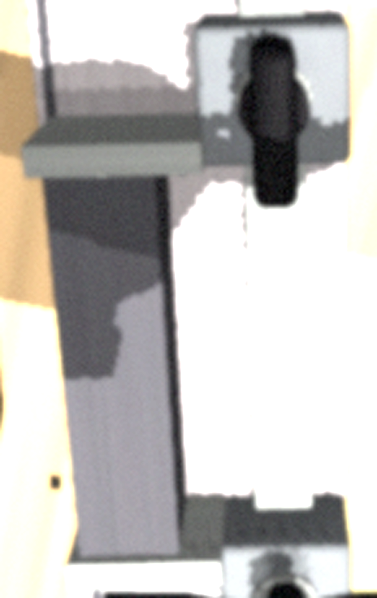

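The bar lies along the rail, 12.5° measured against 13.7°, so it is at the end stop. The plate meets the tube with no dark gap, and the far end still rests on its stop. I'm handing it in.

```bash
python3 -c "
from rig import ctrl
print(ctrl.job_done())"
```

```text
the job is handed in; nothing more can be done
None
```

The loose stop is up against the tube with no visible gap, its knob is turned clockwise to the end stop (bar along the rail), and the gripper has let go; I handed the job in at about 12.6 s, but the verdict was not shown.

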